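Brake lever check on the bench

ROBOT

A 6-joint arm with a two-finger parallel gripper is mounted at the origin on a cart in front of the work surface, level with it; the furniture and walls round the work are solid. World frame = base frame: x ahead of the robot, y to its left, z up, the work surface at z = 0. Lengths are in m, angles in degrees, forces in N, time in s.
With the tool pointing down it reaches from about 0.325 to 0.75 m from the base axis. Payload 7.6 kg.
Tool frame: the origin (TCP) lies at the very end of the fingers, on their centre line; the grasp point (between the pads) lies r.hold_point_z behind it (r.hold_point_z is the distance from the TCP to the grasp point, in m); z points along the fingers, y is the line along which they close (so a half turn about z gives the same grasp; the last joint's range is limited). The gripper opens to 85 mm and grips with 20 to 120 N. Pads are 22 mm wide; open, the fingers measure 114 mm over their backs; the gripper's body (76 mm by 85 mm) begins 54 mm behind the grasp point. The pads swing forward as they close: fully open they stand 13 mm farther back than shut.
Start: joints at [66.331, 2.991, 80.254, -0, 96.75, -4.028], TCP at [0.176, 0.494, 0.231] pointing down, gripper open.
Joint ranges: [-166.34, 166.34], [-52.06, 124.39], [6.96, 135.62], [-60.46, 240.46], [14.63, 156.25], [-167.68, 167.68]. Speed limits (degrees/s): [147.25, 147.25, 172.46, 180, 180, 180].

INTERFACE

Orientations are given as a 3x3 rotation matrix whose columns are the frame's x, y, z axes.
In Python, from workcell import r gives the robot as it stands. Calls block until the motion is done:
- r.move_pose(position, orientation): joint-space move of the TCP to a pose.
- r.move_l(position, frame=None, rate=0.15): straight line of the TCP; frame=None keeps the orientation; rate is the mean speed in m/s.
- r.move_j(angles): joint-space move.
- r.command_gripper(opening, squeeze=None): finger opening in m; squeeze is the grip in N (None keeps the last); returns when the fingers have stopped.
- r.hold(seconds).
- r.ik(position, orientation): joint angles nearest the present ones, or None.
- r.camera(name): name is "side" or "top"; returns a dict with "frame" (400x640x3 uint8, red, green, blue), "z_map" (400x640 float32, m along the optical axis (not along the pixel's ray), 0 where there is no reading), "mtx" (3x3 intrinsics, pixels), "camera_from_world" (4x4, takes a point from world to camera coordinates). Camera axes: x right, y down, z forward; pixel columns grow to the right and rows downward; lengths in m; the calibration is good to about 2 mm. A picture is of the moment at which its call begins.
A pose or a line that the arm cannot do raises r.Unreachable and nothing moves.
- r.close_job(): hands the job in; it is judged then, once.
Readings, each from a call of its own:
- r.get_time_s(): time.
- r.get_qpos(): joint angles.
- r.get_joint_vel(): joint speeds.
- r.get_effort(): joint torques, N m.
- r.get_eef_pos(): TCP position.
- r.get_eef_rot(): TCP orientation.
- r.get_force(): force on the tool from outside, world axes, zero at the start.
- r.get_torque(): the same for the moment, N m.
- r.get_width(): finger opening in m.
- r.get_grasp_force(): force on a finger pad.
Only numpy, scipy, OpenCV 4.12 (cv2) and the standard library are available. Lean on these libraries where they do the work, as an engineer would, in place of code of your own. Each camera call takes 0.05 s, during which the arm holds its last target. There are 200 camera calls.

TASK

Check the two brake levers on the bench stands: with the outside of your fingers, press the left stand's lever in towards its bar until it stops, let it spring back, then do the same with the right one. One of them stops well short of its bar and the other comes all the way in to it; finish while holding the good one, the one that stops short, pressed in against its stop, with the other released. Do not force or pinch the levers, do not push on the bars, and leave everything else where it is.

Things in the scene. Friction and masses are not known exactly. Their poses are not given: they have to be found in the camera images.
- stand_a: One of two identical-looking stands bolted to the bench: grey steel base (110 x 75 x 12 mm) with a post carrying a handlebar stub. Origin: centre of the base's underside. x runs along the bar, away from the robot (turned up to 0.35 rad); y points left, the lever sits on the right (-y) side; z up. Which stand is on the left varies. Lever hinge: upright, at x = -45, y = -40 mm.
- bar_a: The fixed handlebar stub of stand_a with its rubber grip and lever mount; same origin and axes as the stand. Bar axis at y = 0, 75 mm above the bench, from x = -80 to +86 mm; steel tube 22 mm across, grip 30 mm (32 mm over its ribs) from x = +18 mm on, mount 32 mm. Highest point 92 mm above the bench.
- lever_a (a joint): Brake lever on stand_a, rad: 0 = released, grows as pressed towards the bar. At 0.36 its ball end meets the grip; a good lever stops at less than half of that, leaving a gap of about 20 mm. Plain aluminium blade, 12 mm thick round bar, 115 mm long, a 16 mm ball at its far end. A spring returns it: about 2 N at 0, 3.5 N at 0.17, 5.5 N at 0.36; rigid at its stop.
- press_a (a point): Place to press lever_a: on the outer (right) face of its blade, 89 mm from the hinge, 25 mm short of the ball end, at the blade's mid height (75 mm above the bench). It moves with the lever; y points inwards, towards the bar, so pressing goes along +y (14 mm of travel to 0.17, 31 mm to 0.36).
- stand_b: One of two identical-looking stands bolted to the bench: grey steel base (110 x 75 x 12 mm) with a post carrying a handlebar stub. Origin: centre of the base's underside. x runs along the bar, away from the robot (turned up to 0.35 rad); y points left, the lever sits on the right (-y) side; z up. Which stand is on the left varies. Lever hinge: upright, at x = -45, y = -40 mm.
- bar_b: The fixed handlebar stub of stand_b with its rubber grip and lever mount; same origin and axes as the stand. Bar axis at y = 0, 75 mm above the bench, from x = -80 to +86 mm; steel tube 22 mm across, grip 30 mm (32 mm over its ribs) from x = +18 mm on, mount 32 mm. Highest point 92 mm above the bench.
- lever_b (a joint): Brake lever on stand_b, rad: 0 = released, grows as pressed towards the bar. At 0.36 its ball end meets the grip; a good lever stops at less than half of that, leaving a gap of about 20 mm. Plain aluminium blade, 12 mm thick round bar, 115 mm long, a 16 mm ball at its far end. A spring returns it: about 2 N at 0, 3.5 N at 0.17, 5.5 N at 0.36; rigid at its stop.
- press_b (a point): Place to press lever_b: on the outer (right) face of its blade, 89 mm from the hinge, 25 mm short of the ball end, at the blade's mid height (75 mm above the bench). It moves with the lever; y points inwards, towards the bar, so pressing goes along +y (14 mm of travel to 0.17, 31 mm to 0.36).
- jar: Paint jar, 26 mm across, 34 mm tall, loose bystander near the front of the bench between the stands; origin at its underside.
- eraser: Eraser, 20 x 45 x 11 mm, loose bystander left of the stands; origin at its underside.
- sand_block: Sanding block, 34 x 62 x 18 mm, loose bystander right of the stands; origin at its underside.

How it is judged (in metres and radians):
On the way, in this order (a step that is already met when the one before it is completed fails the run):
1. the lever of the left stand is pressed in to its stop by the fingers from outside, the other released (((world y of stand_a above 0 m and value of joint lever_a above 0.145 rad and contact force between the fingers and lever_a above 1 N and y of the grasp point in the frame of press_a below -0.002 m and value of joint lever_b below 0.04 rad) or (world y of stand_b above 0 m and value of joint lever_b above 0.335 rad and contact force between the fingers and lever_b above 1 N and y of the grasp point in the frame of press_b below -0.002 m and value of joint lever_a below 0.04 rad))), for 0.2 s.
2. then the lever of the right stand likewise, the left one having sprung back (((world y of stand_a below 0 m and value of joint lever_a above 0.145 rad and contact force between the fingers and lever_a above 1 N and y of the grasp point in the frame of press_a below -0.002 m and value of joint lever_b below 0.04 rad) or (world y of stand_b below 0 m and value of joint lever_b above 0.335 rad and contact force between the fingers and lever_b above 1 N and y of the grasp point in the frame of press_b below -0.002 m and value of joint lever_a below 0.04 rad))), for 0.2 s.
At the end, for the whole second after the job is handed in: The lever that stops short of its bar is held within 0.025 rad of its stop by the fingers, pressing on its outer face with more than 1 N and at rest; the other lever is released (below 0.04 rad) (value of joint lever_a above 0.145 rad and contact force between the fingers and lever_a above 1 N and y of the grasp point in the frame of press_a below -0.002 m and value of joint lever_b below 0.04 rad and velocity of joint lever_a below 0.1 rad/s); the arm keeps its last pose, push and grip.
It fails at once if the jar, the eraser or the sanding block is moved by more than 15 mm (distance of any of jar, eraser, sand_block from where it was at the start of the episode above 0.015 m).
It fails at once if a bar, grip or lever mount is pushed with more than 5 N (for example lever and bar squeezed together) (contact force between anything else and bar_a above 5 N or contact force between anything else and bar_b above 5 N).
It fails at once if a lever is forced with more than 40 N (contact force between anything else and lever_a above 40 N or contact force between anything else and lever_b above 40 N).
It also fails if it takes over 56 s, if anything falls off the work surface, if the arm or the gripper's body presses on something with over 40 N, if the wrist force passes 120 N, or if a joint passes its speed limit or range.

## Working session

There is one attempt and no reset: what is moved stays moved. The work goes in short steps, each a Python script; the robot and the scene stay as the last script left them, time stands still between calls to the robot, and variables do not carry over. Pictures are saved under pics/ and viewed, at most 10 in all, crops included, and the job is handed in when it is done.

```bash
ls; mkdir -p pics; python3 - <<'E'
from workcell import r
import cv2, numpy as np, pickle
d={n:r.camera(n) for n in("top","side")}
pickle.dump(d,open('cams.pkl','wb'))
for n in d:
    cv2.imwrite(f'pics/{n}0.png',d[n]["frame"][:,:,::-1]); print(n,d[n]["mtx"],d[n]["camera_from_world"], (d[n]["z_map"]>0).mean())
print(r.hold_point_z,r.get_time_s(),r.get_width())
E
```

```text
pics
top [[370.22235078   0.         318.29096081]
 [  0.         370.22235078 210.57214765]
 [  0.           0.           1.        ]] [[ 0.0113054  -0.99982368  0.01499354 -0.01856027]
 [-0.9869577  -0.01356541 -0.16040723  0.43657639]
 [ 0.16058234 -0.01298452 -0.98693704  1.06438155]
 [ 0.          0.          0.          1.        ]] 0.99599609375
side [[427.83969894   0.         317.96244168]
 [  0.         427.83969894 206.32535953]
 [  0.           0.           1.        ]] [[-0.98436995 -0.17473114 -0.02201899  0.43018325]
 [-0.04969035  0.39550866 -0.9171171   0.10033921]
 [ 0.16895762 -0.90168838 -0.39800929  1.0220187 ]
 [ 0.          0.          0.          1.        ]] 0.995953125
0.0187 0.1 0.08527573260163857
```

View pics/top0.png

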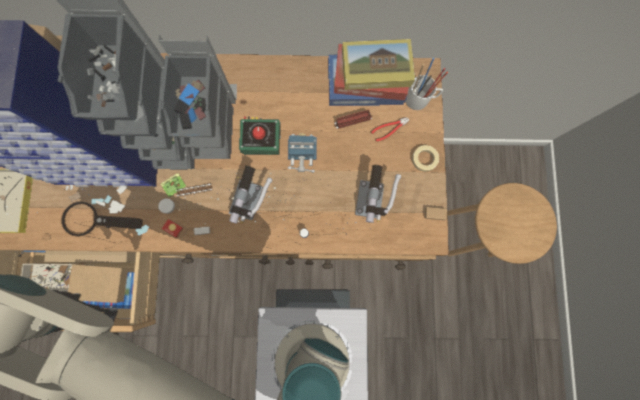

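View pics/side0.png

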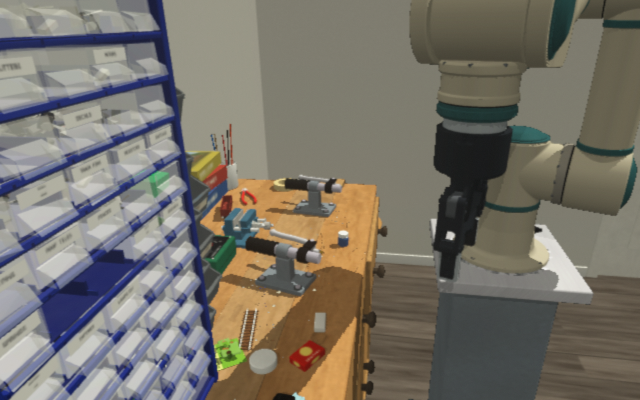

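The top view shows the left stand with its grip at about (245,180) and lever ball at (268,181), and the right stand with its grip at (375,180) and ball at (398,178). The jar is at (304,233), the eraser at (202,231) and the sanding block at (436,213). Next I'll get metric positions from depth.

```bash
cat > geo.py <<'E'
import numpy as np
def cloud(c):
    z=c["z_map"].astype(float); v,u=np.mgrid[:z.shape[0],:z.shape[1]]; K=c["mtx"]
    P=np.stack([(u-K[0,2])/K[0,0]*z,(v-K[1,2])/K[1,1]*z,z],-1)
    T=c["camera_from_world"]; return (P-T[:3,3])@T[:3,:3]   # R^T (p-t)
def ray(c,u,v,h):
    K=c["mtx"];T=c["camera_from_world"];R=T[:3,:3];o=-R.T@T[:3,3]
    d=R.T@np.array([(u-K[0,2])/K[0,0],(v-K[1,2])/K[1,1],1.]); return o+d*(h-o[2])/d[2]
E
python3 - <<'E'
import pickle,numpy as np,cv2
from geo import *
d=pickle.load(open('cams.pkl','rb')); c=d['top']; W=cloud(c); f=c['frame'].astype(int); g=f.mean(-1)
sat=f.max(-1)-f.min(-1)
np.set_printoptions(precision=4,suppress=True)
print('table z',np.median(W[195:225,320:345,2]))
for n,(u0,u1,v0,v1) in dict(L=(222,280,155,228),R=(350,408,155,228)).items():
    m=np.zeros(g.shape,bool); m[v0:v1,u0:u1]=1
    hi=m&(W[...,2]>0.06)&(W[...,2]<0.11)
    gr=hi&(g<70)&(W[...,2]>0.07)
    # grip/dark
    k,lab,st,cen=cv2.connectedComponentsWithStats(gr.astype(np.uint8))
    for i in range(1,k):
        if st[i,4]>15:
            p=W[lab==i]; cc=p.mean(0); vals,vec=np.linalg.eigh(np.cov(p[:,:2].T)); a=vec[:,1]*np.sign(vec[0,1])
            s=(p[:,:2]-cc[:2])@a
            print(n,'dark',st[i],cc,'yaw',np.arctan2(a[1],a[0]),'range',s.min(),s.max(),'zmax',p[:,2].max())
    br=hi&(g>120)
    k,lab,st,cen=cv2.connectedComponentsWithStats(br.astype(np.uint8))
    for i in range(1,k):
        if st[i,4]>15:
            p=W[lab==i]; print(n,'bright',st[i],p.mean(0),'far end',p[p[:,0]>p[:,0].max()-.012].mean(0),p[:,2].max())
    base=m&(W[...,2]>0.006)&(W[...,2]<0.018)&(sat<30)
    p=W[base];print(n,'base',len(p),p.min(0),p.max(0))
img=cv2.resize(f[150:250,190:450].astype(np.uint8),None,fx=3,fy=3,interpolation=cv2.INTER_CUBIC)
cv2.imwrite('pics/crop1.png',img[:,:,::-1])
for nm,u,v,h in (('jar',304,233,.034),('eraser',202,231,.011),('sand',436,213,.018)): print(nm,ray(c,u,v,h),W[v,u])
E
```

```text
table z 0.0008578076250117499
L dark [239 166  15  24 209] [0.5215 0.1946 0.0882] yaw -0.24663118364337858 range -0.03236302436591404 0.03296785513724448 zmax 0.09450276977914178
L dark [231 206  18  11  96] [0.4251 0.2098 0.0891] yaw 1.267362413158153 range -0.028182285356101008 0.025539549670206267 zmax 0.09435182158418899
L bright [248 177  24  40 188] [0.4662 0.1524 0.081 ] far end [0.5193 0.1299 0.0826] 0.09341539302240048
L bright [235 189  12  18 136] [0.4633 0.2085 0.0871] far end [0.4819 0.204  0.0877] 0.09281740925546164
L bright [230 213   9  10  67] [0.4059 0.225  0.0839] far end [0.4122 0.2244 0.0844] 0.08958750712741248
L bright [241 216   4   5  16] [0.4055 0.2017 0.0797] far end [0.4055 0.2017 0.0797] 0.08343988304032965
L base 372 [0.4122 0.1597 0.0062] [0.6127 0.2881 0.0178]
R dark [369 166  13  22 186] [ 0.5306 -0.1754  0.0886] yaw -0.2222490491953081 range -0.033316660147510425 0.03079463849137114 zmax 0.095381217191718
R dark [366 206  19   9  97] [ 0.4322 -0.1723  0.0891] yaw 1.344509790669251 range -0.028002569083240687 0.023330233488485015 zmax 0.09426092675276254
R bright [384 174  17  40 175] [ 0.4833 -0.2263  0.0814] far end [ 0.5339 -0.242   0.0816] 0.09297086127988062
R bright [369 188  10  18 124] [ 0.4713 -0.1691  0.0873] far end [ 0.4909 -0.1721  0.0882] 0.09421863202873126
R bright [366 213   8  10  69] [ 0.4115 -0.1588  0.0836] far end [ 0.4185 -0.1593  0.0841] 0.09064014999926609
R bright [377 215   4   7  23] [ 0.4118 -0.1836  0.0786] far end [ 0.4149 -0.184   0.078 ] 0.0827527238092159
R base 437 [ 0.4228 -0.2118  0.0061] [ 0.5379 -0.1256  0.018 ]
jar [0.3695 0.0282 0.034 ] [0.3694 0.0282 0.0357]
eraser [0.3739 0.3343 0.011 ] [0.3742 0.3351 0.0085]
sand [ 0.4371 -0.37    0.018 ] [ 0.437  -0.3698  0.0185]
```

View pics/crop1.png

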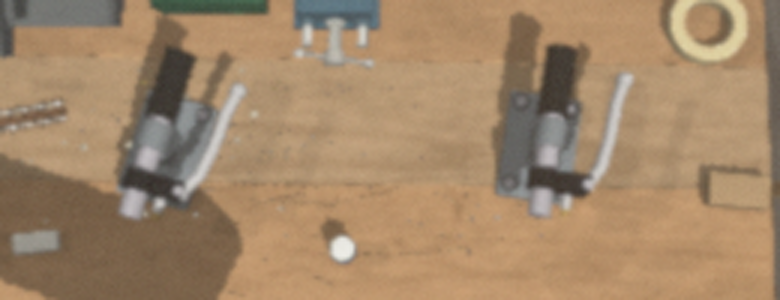

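The crop confirms that each lever runs from its mount (L crop (180,190), R (590,185)) out to its ball (L (239,90), R (626,78)). Both bar ends are visible too. I'll cast those points onto the 75 mm plane.

```bash
python3 - <<'E'
import pickle,numpy as np
from geo import *
from workcell import r
np.set_printoptions(precision=4,suppress=True)
d=pickle.load(open('cams.pkl','rb')); c=d['top']; W=cloud(c); f=c['frame'].astype(int); g=f.mean(-1)
px=lambda x,y:(190+(x+.5)/3-.5,150+(y+.5)/3-.5)
pts=dict(L=dict(rear=(131,212),far=(180,50),ball=(239,90),hinge=(180,190)),R=dict(rear=(541,211),far=(560,47),ball=(626,78),hinge=(590,185)))
for s,q in pts.items():
    Q={k:ray(c,*px(*v),.075) for k,v in q.items()}
    a=Q['far']-Q['rear']; yaw=np.arctan2(a[1],a[0]); R=np.array([[np.cos(yaw),-np.sin(yaw)],[np.sin(yaw),np.cos(yaw)]])
    o=Q['far'][:2]-R@[.086,0]
    print(s,'len',np.linalg.norm(a),'yaw',yaw,'origin',o)
    for k in Q: print('  ',k,Q[k],'stand frame',R.T@(Q[k][:2]-o))
# lever blades: fit centreline from bright pixels, cast at 75 mm
import cv2
for s,(u0,u1,v0,v1) in dict(L=(250,275,176,212),R=(386,404,172,211)).items():
    m=np.zeros(g.shape,bool);m[v0:v1,u0:u1]=1
    m&=(W[...,2]>.06)&(W[...,2]<.11)&(g>110)
    v,u=np.nonzero(m); p=np.array([ray(c,a,b,.075)[:2] for a,b in zip(u,v)])
    vx,vy,x0,y0=cv2.fitLine(p.astype(np.float32),cv2.DIST_HUBER,0,.01,.01).ravel(); 
    if vx<0: vx,vy=-vx,-vy
    t=(p-[x0,y0])@[vx,vy]; print(s,len(p),'blade dir',np.arctan2(vy,vx),'c',x0,y0,'t',t.min(),t.max(),'end',x0+vx*t.max(),y0+vy*t.max())
print(r.get_eef_rot(),r.get_force())
E
```

```text
L len 0.1639867500015837 yaw -0.24493073858424394 origin [0.4746 0.2095]
   rear [0.3989 0.2284 0.075 ] stand frame [-0.078 -0.   ]
   far [0.558  0.1886 0.075 ] stand frame [ 0.086 -0.   ]
   ball [0.519  0.1302 0.075 ] stand frame [ 0.0623 -0.0661]
   hinge [0.4206 0.183  0.075 ] stand frame [-0.0459 -0.0388]
R len 0.16301935966480569 yaw -0.12533665656017356 origin [ 0.4815 -0.1702]
   rear [ 0.4051 -0.1606  0.075 ] stand frame [-0.077 -0.   ]
   far [ 0.5668 -0.181   0.075 ] stand frame [ 0.086 -0.   ]
   ball [ 0.5367 -0.2448  0.075 ] stand frame [ 0.0641 -0.0672]
   hinge [ 0.4308 -0.2078  0.075 ] stand frame [-0.0456 -0.0437]
L 169 blade dir -0.39002872 c 0.46795285 0.15213141 t -0.04876931694297624 0.06244419045937875 end 0.5257073635639739 0.12838919311376998
R 166 blade dir -0.29319942 c 0.4876414 -0.22888538 t -0.05705858052108778 0.05696547578606438 end 0.542175816271057 -0.24534935079492287
[[-0.9418  0.3361 -0.0005]
 [ 0.3361  0.9418 -0.0012]
 [ 0.0001 -0.0014 -1.    ]] [0.6252 0.1976 0.4501]
```

```bash
cat > act.py <<'E'
import numpy as np
from workcell import r
S=dict(L=(np.array([.4746,.2095]),-.245),R=(np.array([.4815,-.1702]),-.125))
HALF=.006+.0145
def rot2(a): return np.array([[np.cos(a),-np.sin(a)],[np.sin(a),np.cos(a)]])
def pose(s,th,gap,z=.055):
    o,yaw=S[s]; H=o+rot2(yaw)@[-.045,-.040]; a=yaw-.22+th
    p=H+rot2(a)@[.089,-(HALF+gap)]; n=rot2(a)@[0,1]
    return np.array([*p,z]),np.array([[-n[1],n[0],0],[n[0],n[1],0],[0,0,-1.]]),n
def push(n,k=3):
    fs=[]
    for _ in range(k): fs.append(r.get_force()[:2]); r.hold(.02)
    return -float(np.mean(fs,0)@n)      # reaction against pressing
E
python3 - <<'E'
import pickle,numpy as np
from geo import *
from act import *
np.set_printoptions(precision=4,suppress=True)
W=cloud(pickle.load(open('cams.pkl','rb'))['top'])[:250]
rad=np.hypot(W[...,0],W[...,1]); az=np.degrees(np.arctan2(W[...,1],W[...,0]))
for lo in range(-30,70,10):
    m=(az>lo)&(az<lo+10)&(W[...,2]>.12)&(W[...,2]<.6)&(W[...,0]>.3); print(lo,rad[m].min() if m.any() else None)
for s in 'LR':
    for th,g in((0,.03),(0.36,0)):
        p,R,n=pose(s,th,g); print(s,p,r.ik(p,R))
E
```

```text
-30 0.8359018427215434
-20 0.8042703722139816
-10 0.7931809786831634
0 0.9577137920566149
10 0.7549496827358884
20 0.6467511982970664
30 0.6706429741099709
40 0.703644420560434
50 0.7823221674722414
60 None
L [0.4781 0.0966 0.055 ] [  7.079    4.952   98.9857  -0.      76.0623 -56.2784]
L [0.5076 0.1519 0.055 ] [ 12.6657  11.4223  91.8048  -0.      76.7729 -71.3182]
R [ 0.4985 -0.2819  0.055 ] [ -33.1802   17.8633   84.118    -0.       78.0187 -103.4131]
R [ 0.5212 -0.2234  0.055 ] [ -26.9377   17.0141   85.1612   -0.       77.8247 -117.7971]
```

```bash
python3 - <<'E'
from act import *
import cv2
np.set_printoptions(precision=4,suppress=True)
r.command_gripper(0.0,20)
p,R,n=pose('L',0,.03,.2); r.move_pose(p,R)
p,R,n=pose('L',0,.03); r.move_l(p,rate=.15); r.hold(.2)
print('t',r.get_time_s(),r.get_width(),r.get_eef_pos()-p,'bias',push(n),r.get_force())
c=r.camera('top'); cv2.imwrite('pics/t2.png',cv2.resize(c['frame'][130:250,200:440],None,fx=3,fy=3)[:,:,::-1])
c=r.camera('side'); cv2.imwrite('pics/s2.png',cv2.resize(c['frame'][170:310,210:400],None,fx=4,fy=4)[:,:,::-1])
E
```

```text
t 4.0 -4.892853529672786e-05 [0.0005 0.0001 0.0008] bias -0.11255599998608806 [ 0.7617  0.029  -0.2566]
```

View pics/s2.png

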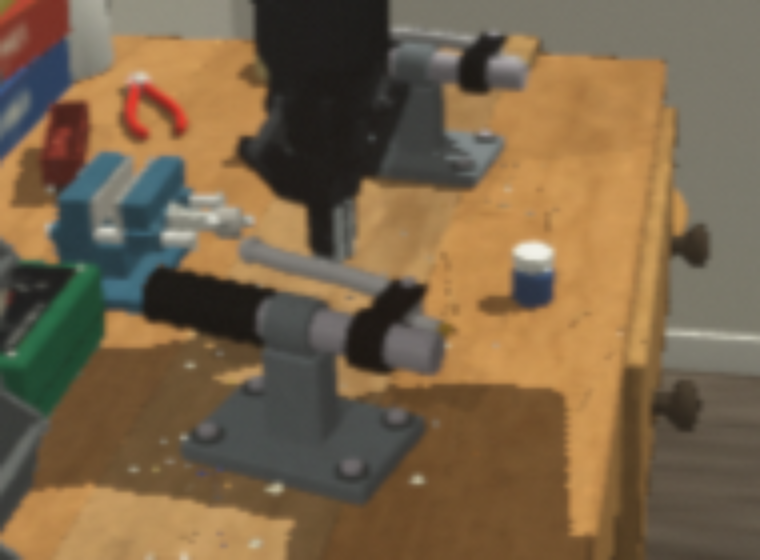

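View pics/t2.png

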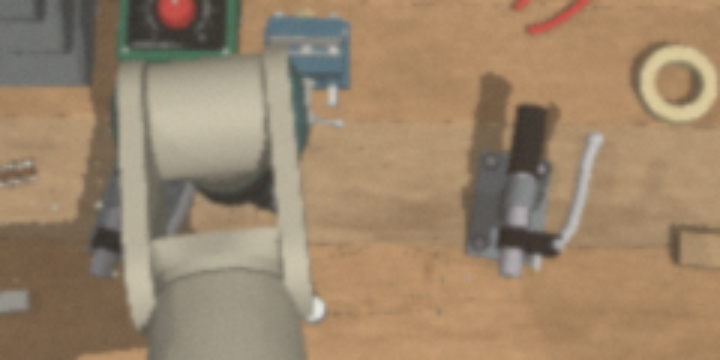

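The fingers hang just outside the left lever's blade, at the right height, and nothing else is touched. Starting the force-watched press now.

```bash
cat >> act.py <<'E'
def press(s):
    p,R,n=pose(s,0,.03); tare=push(n,5); gap=.03
    def go(th,gap,rate):
        p,R,n=pose(s,th,gap); r.move_l(p,R,rate=rate); r.hold(.04); return push(n)-tare
    F=go(0,.010,.1); gap=.010
    while F<1.0 and gap>-.012: gap-=.001; F=go(0,gap,.04)
    print(s,'contact gap',round(gap,4),'F',round(F,2),'t',r.get_time_s())
    if F>8 or gap<=-.012: return None
    th=0; log=[]; off=None
    while th<.42:
        th+=.02 if th<.10 or .21<th<.29 else .006
        F=go(th,gap,.04); ex=F-2-9.5*th; log.append((round(th,3),round(F,2)))
        if .03<th<.07: off=ex
        if off is not None and ex-off>1.3: break
    print(log); r.hold(.15)
    p,R,n=pose(s,th,gap)
    print('stop th',th,'F',push(n)-tare,'t',r.get_time_s(),'err',(r.get_eef_pos()-p))
    return th,gap,tare
E
python3 - <<'E'
from act import *
np.set_printoptions(precision=4,suppress=True)
print(press('L'))
E
```

```text
L contact gap 0.002 F 1.16 t 7.4083
[(0.02, 2.02), (0.04, 1.75), (0.06, 1.85), (0.08, 2.26), (0.1, 2.33), (0.106, 2.48), (0.112, 2.22), (0.118, 3.02), (0.124, 2.4), (0.13, 2.93), (0.136, 2.34), (0.142, 2.81), (0.148, 2.46), (0.154, 2.69), (0.16, 2.75), (0.166, 2.98), (0.172, 2.89), (0.178, 2.89), (0.184, 3.02), (0.19, 3.01), (0.196, 2.81), (0.202, 2.91), (0.208, 3.02), (0.214, 3.12), (0.234, 2.95), (0.254, 3.83), (0.274, 3.66), (0.294, 3.31), (0.3, 4.04), (0.306, 4.09), (0.312, 3.95), (0.318, 4.06), (0.324, 3.8), (0.33, 3.99), (0.336, 4.03), (0.342, 4.59), (0.348, 3.52), (0.354, 4.29), (0.36, 4.31), (0.366, 3.97), (0.372, 3.88), (0.378, 3.89), (0.384, 5.6), (0.39, 7.51)]
stop th 0.39000000000000024 F 7.152046771888981 t 22.6417 err [-0.0001 -0.0007  0.    ]
(0.39000000000000024, 0.002, -0.15246286004604057)
```

The left lever came all the way in: the force stayed on the spring curve and only rose at about 0.38 rad. That makes it the bad one, so I'll let it spring back and press the right lever.

```bash
python3 - <<'E'
from act import *
import cv2
np.set_printoptions(precision=4,suppress=True)
for th in (.2,0): 
    p,R,n=pose('L',th,.002); r.move_l(p,R,rate=.08)
p,R,n=pose('L',0,.03); r.move_l(p,R,rate=.1)
p[2]=.17; r.move_l(p,R,rate=.2)
p,R,n=pose('R',0,.03,.17); r.move_pose(p,R)
p,R,n=pose('R',0,.03); r.move_l(p,R,rate=.15); r.hold(.2); print(r.get_time_s())
print(press('R'))
c=r.camera('top'); cv2.imwrite('pics/t3.png',cv2.resize(c['frame'][130:250,200:440],None,fx=3,fy=3)[:,:,::-1])
c=r.camera('side'); cv2.imwrite('pics/s3.png',cv2.resize(c['frame'][160:310,210:400],None,fx=4,fy=4)[:,:,::-1])
E
```

```text
27.075
R contact gap 0.001 F 1.39 t 30.675
[(0.02, 1.54), (0.04, 1.89), (0.06, 2.12), (0.08, 1.98), (0.1, 2.6), (0.106, 2.49), (0.112, 2.75), (0.118, 1.86), (0.124, 2.66), (0.13, 2.38), (0.136, 2.52), (0.142, 2.32), (0.148, 2.0), (0.154, 2.71), (0.16, 2.82), (0.166, 3.02), (0.172, 3.36), (0.178, 3.2), (0.184, 5.13)]
stop th 0.18400000000000008 F 5.073661451125232 t 37.3667 err [-0.0001 -0.0004  0.    ]
(0.18400000000000008, 0.001, 0.15141580260705975)
```

View pics/s3.png

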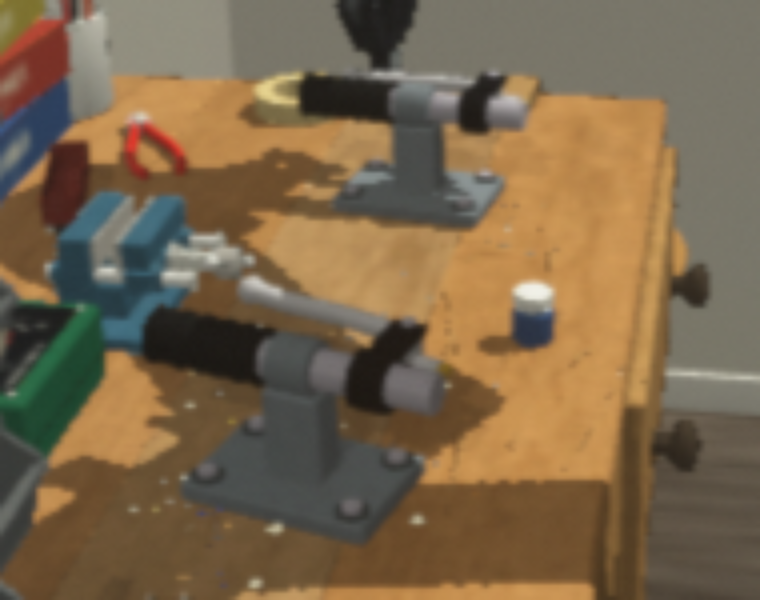

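The left lever has sprung back out (ball near (250,290)). The right one is held by the fingers, and its force rises sharply at about 0.18 rad, well short of the bar. One more small step will confirm the rigid stop before I hand in.

```bash
python3 - <<'E'
from act import *
th=.184
for _ in range(2):
    th+=.006; p,R,n=pose('R',th,.001); r.move_l(p,R,rate=.03); r.hold(.3); F=push(n)-.15; print(th,F)
    if F>7: break
r.hold(.3); print('F',push(n)-.15,'t',r.get_time_s())
if 4<F<15: print(r.close_job())
E
```

```text
0.19 6.2519852044548685
0.196 8.318098397567123
F 8.437246387433118 t 39.0167
the job is handed in; nothing more can be done
None
```

The job is handed in at 39 s of the 56 s allowed, with no result shown: the left lever came all the way in to its bar and was let spring back, while the right one stops short (force jumps at about 0.18 rad), so it is the good one and is held against its stop at about 8 N.

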